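# Kit drawer pulls and bin the worn ones

## Task

Make up the tray for repairing the filing drawers: lay a red backing plate flat in each of its two pockets, then stand a silver new pull on top of each plate, centred on it and lined up lengthwise. Also tip the blue bin fully forward by its bar, put every brass old pull from the desk into it, and then push it back until it clicks fully home against its stop. Leave the mug, the jar and the stapler where they are.

Things in the scene. Friction and masses are not known exactly. Their poses are not given: they have to be found in the camera images.
- plate_1_c (a point): red backing plate, 120 long (x) x 44 wide (y) x 10 thick (z), flat on the desk at the start, about 90 g. Point: its centre, 5 above its underside.
- plate_2_c (a point): red backing plate, 120 long (x) x 44 wide (y) x 10 thick (z), flat on the desk at the start, about 90 g. Point: its centre, 5 above its underside.
- new_pull_1_c (a point): New pull, silver (aluminium): bow-shaped drawer pull standing on a flat foot strip; 120 long (its x) x 24 wide (y) x 45 high (z): foot strip 120 x 24 x 5 thick, two 12 x 12 posts at x = +-42, and a straight level grip bar along x, 96 long, 12 wide, its centre 17.5 above this point and its top 22.5 above; clear space between the strip and the bar. 150 g or so. Point: the centre, half-way up (22.5 above its underside); z up as it stands.
- new_pull_2_c (a point): New pull, silver (aluminium): bow-shaped drawer pull standing on a flat foot strip; 120 long (its x) x 24 wide (y) x 45 high (z): foot strip 120 x 24 x 5 thick, two 12 x 12 posts at x = +-42, and a straight level grip bar along x, 96 long, 12 wide, its centre 17.5 above this point and its top 22.5 above; clear space between the strip and the bar. 150 g or so. Point: the centre, half-way up (22.5 above its underside); z up as it stands.
- old_pull_1_c (a point): Old pull, brass-coloured (one to three are there): bow-shaped drawer pull standing on a flat foot strip; 120 long (its x) x 24 wide (y) x 45 high (z): foot strip 120 x 24 x 5 thick, two 12 x 12 posts at x = +-42, and a straight level grip bar along x, 96 long, 12 wide, its centre 17.5 above this point and its top 22.5 above; clear space between the strip and the bar. 150 g or so. Point: the centre, half-way up (22.5 above its underside); z up as it stands.
- old_pull_2_c (a point): Old pull, brass-coloured (one to three are there): bow-shaped drawer pull standing on a flat foot strip; 120 long (its x) x 24 wide (y) x 45 high (z): foot strip 120 x 24 x 5 thick, two 12 x 12 posts at x = +-42, and a straight level grip bar along x, 96 long, 12 wide, its centre 17.5 above this point and its top 22.5 above; clear space between the strip and the bar. 150 g or so. Point: the centre, half-way up (22.5 above its underside); z up as it stands.
- old_pull_3_c (a point): Old pull, brass-coloured (one to three are there): bow-shaped drawer pull standing on a flat foot strip; 120 long (its x) x 24 wide (y) x 45 high (z): foot strip 120 x 24 x 5 thick, two 12 x 12 posts at x = +-42, and a straight level grip bar along x, 96 long, 12 wide, its centre 17.5 above this point and its top 22.5 above; clear space between the strip and the bar. 150 g or so. Point: the centre, half-way up (22.5 above its underside); z up as it stands.
- pocket_1 (a point): centre, on the tray floor, of one of the two pockets of the white tray (180 x 220 mm, fixed to the desk; its floor is 8 above the desk). A pocket is 130 (x) x 52 (y), bounded by green stops 18 high above the floor: an 8 mm thick stop across each end and short 18 mm stubs, 7 thick, along the long sides at the four corners only, so the middle 94 mm of each long side is open for fingers. The pocket centres are 106 apart along y.
- pocket_2 (a point): centre, on the tray floor, of one of the two pockets of the white tray (180 x 220 mm, fixed to the desk; its floor is 8 above the desk). A pocket is 130 (x) x 52 (y), bounded by green stops 18 high above the floor: an 8 mm thick stop across each end and short 18 mm stubs, 7 thick, along the long sides at the four corners only, so the middle 94 mm of each long side is open for fingers. The pocket centres are 106 apart along y.
- bin (a joint): tilt of the blue tilt-out bin about its bottom front edge: 0 = shut, fully home against its stop; grows as its top tips forward out of the housing, to 0.65 rad fully tipped. Its weight tips over a balance point at about 0.26 rad (empty): below that it falls back home by itself and knocks shut against its stop, above it it falls forward and stays fully tipped, also when loaded. It takes 1 to 4 N at the bar to move it.
- bin_handle (a point): centre of the bin's steel grip bar: round, 12 thick, 100 long along the bin's y, carried on two slanting arms at its ends (10 thick) 45 in front of the bin's front face and 15 above that face's top edge. With the bin shut it is 160 above and 45 in front of the hinge line; fully tipped it is 100 above and 133 in front of it. Its axes turn with the bin: at joint 0 x points into the housing, z up. The bar can be pinched from straight above at every tilt.
- bin_in (a point): centre of the bin's inner floor; axes turn with the bin: x from front to back, y along its width, z towards its mouth. Inside: 116 front to back, 212 wide; front wall 141 high above the floor, back wall 101. Fully tipped, its mouth faces nearly straight up, from 88 in front of the hinge line to 32 behind it; its front rim is 137 above the desk, its back rim 178.
- bin_hinge (a point): middle of the bin's hinge line, at the bottom of its front face, 22 above the desk. Fixed to the grey housing (150 deep x 256 wide x 205 high, fixed to the desk, its front 85 mm open at the top between the two cheeks): x points horizontally into the housing, away from the bin's front; y along the hinge line; z up.
- mug: bystander: white mug, 80 across, 90 high; origin under its centre
- jar: bystander: white plastic jar, 70 across, 100 high; origin under its centre
- stapler: bystander: blue and black desk stapler, 150 long (y) x 38 x 46 high; origin under its centre
Not all that is in view belongs to the job. What is shaped like the part that bears plate_1_c but purple is not meant.

How it is judged:
By the outcome, as a careful person would: the job done as asked, in the order asked, and still so for the second after the job is handed in, with the robot touching nothing.
Of old_pull_1, old_pull_2, old_pull_3 only 1 to 3 are there at a start; the rules pass over those that are not, and their reading is None.
At some moment in a run one of old_pull_1, old_pull_2, old_pull_3 may be knocked a few centimetres aside while the robot is not near it.
It also fails if it takes over 210 s, if anything falls off the work surface, if the arm or the gripper's body presses on something with over 40 N, if the wrist force passes 120 N, or if a joint passes its speed limit or range.

## Robot

A 6-joint arm with a two-finger parallel gripper is mounted at the origin on the work surface. World frame = base frame: x ahead of the robot, y to its left, z up, the work surface at z = 0. Lengths are in m, angles in degrees, forces in N, time in s.
With the tool pointing down it reaches from about 0.3 to 0.75 m from the base axis. Payload 8.5 kg.
Tool frame: the origin (TCP) lies at the very end of the fingers, on their centre line; the grasp point (between the pads) lies 19 mm behind it; z points along the fingers, y is the line along which they close (so a half turn about z gives the same grasp; the last joint's range is limited). The gripper opens to 85 mm and grips with 20 to 120 N. Pads are 22 mm wide; open, the fingers measure 114 mm over their backs; the gripper's body (76 mm by 85 mm) begins 54 mm behind the grasp point. The pads swing forward as they close: fully open they stand 13 mm farther back than shut.
Start: joints at [55.502, 21.807, 74.336, -0, 83.858, -12.336], TCP at [0.207, 0.509, 0.231] pointing down, gripper open.
Joint ranges: [-178.18, 178.18], [-50.72, 133.34], [12.68, 142.11], [-81.47, 261.47], [9.98, 163.14], [-165.26, 165.26]. Speed limits (degrees/s): [136.94, 136.94, 180, 180, 180, 180].

## Interface

Orientations are given as a 3x3 rotation matrix whose columns are the frame's x, y, z axes.
In Python, from rig import env, imaging gives the robot as it stands. The module is installed in compiled form; this text tells all that it offers.
- The arm moves only by the tool arm_command, never from a script. Its arguments are lists of equal length, an entry for each row: "turn": the turn, a rotation vector about the tool's x, y, z in units of 5 degrees (1.0 is 5 degrees), a list of three; "xyz": the shift along the tool's x, y, z in units of 50 mm (1.0 is 50 mm), a list of three; "claw": the finger opening in mm, from 0 to 85.4. A call has 1 to 12 rows; each row shifts and turns the commanded pose from where the row before left it, along the tool's axes as they then stand; what a row does not reach is not made up. A row lasts 1/10 s, in which the tool goes at most 50 mm and 8.59 degrees, less where a joint would pass 70% of its speed; a pose out of reach is approached as far as the arm can. A call is refused whole if a number of a shift passes 1 or a number of a turn 1, either way. A call with a gripper value outside its range is refused whole. The fingers move at their own pace and stop on an object; "squeeze" is the grip in N (left out, the last holds). Time passes only in rows, so rows that do not move let the fingers close. It gives the time, the measured TCP pose, the force, the opening and the grip force at its end, in the units of the state.
- env.observe(): the state, without advancing time (a new reading comes with each control period).
- imaging.get_image(name): name is "scene" or "top"; returns (picture, depth): 420x560x3 uint8, blue, green, red; 420x560 float32, m along the optical axis (not along the pixel's ray), 0 where there is no reading.
- imaging.camera_info(name): a dict with "camera_matrix" (3x3 intrinsics, pixels), "rvec" (rotation vector, rad) and "tvec" (3), from world to camera coordinates, as OpenCV has them. Camera axes: x right, y down, z forward; pixel columns grow to the right and rows downward; lengths in m; the calibration is good to about 2 mm. A picture is of the moment at which its call begins. camera_info takes no time and is no camera call.
- env.close_job(): hands the job in; it is judged then, once.
The state is a dict: "time_s": time; "q": joint angles; "qvel": joint speeds; "joint_efforts": joint torques, N m; "position": TCP position; "tool_rot": TCP orientation; "ft_force": force on the tool from outside, world axes, zero at the start; "wrist_torque": the same for the moment, N m; "grip_width": finger opening in m; "gripper_force": force on a finger pad.
Only numpy, scipy, OpenCV 4.12 (cv2) and the standard library are available. Lean on these libraries where they do the work, as an engineer would, in place of code of your own. Each camera call takes 0.05 s, during which the arm holds its last target. There are 200 camera calls.

## Working session

There is one attempt and no reset: what is moved stays moved. The work goes in short steps, Python scripts to look and compute and a tool call to move; the robot and the scene stay as the last step left them, time stands still between calls to the robot, and variables do not carry over. Pictures are saved under pics/ and viewed, at most 14 in all, crops included, and the job is handed in when it is done.

Besides the shell and the picture viewer there is one more tool, called after ">>>" as name(argument=value, ...), one argument or row to a line, values as JSON. arm_command: Moves the arm, as the interface text tells. Its arguments: {"type":"object","properties":{"turn":{"type":"array"},"xyz":{"type":"array"},"claw":{"type":"array"},"squeeze":{"type":"number"}},"required":["turn","xyz","claw"]}

```bash
mkdir -p pics; cat > h.py <<'E'
import numpy as np, cv2
from rig import env, imaging
def cam(n):
    c=imaging.camera_info(n); R=cv2.Rodrigues(np.array(c["rvec"],float))[0]
    return np.array(c["camera_matrix"],float),R,np.array(c["tvec"],float).ravel()
def ray(n,uv,z):
    K,R,t=cam(n); d=R.T@np.linalg.inv(K)@np.array([uv[0],uv[1],1.]); o=-R.T@t
    return o+d*(z-o[2])/d[2]
def cloud(n,dep):
    K,R,t=cam(n); v,u=np.mgrid[:420,:560]
    p=np.stack([(u-K[0,2])/K[0,0]*dep,(v-K[1,2])/K[1,1]*dep,dep],-1)
    return (p-t)@R
def snap(n,f=None):
    im,d=imaging.get_image(n)
    if f: cv2.imwrite(f"pics/{f}.png",im)
    return im,d
E
python3 - <<'E'
from h import *
for n in("top","scene"):
    im,d=snap(n,n+"0"); K,R,t=cam(n); print(n,K.tolist(),(-R.T@t).round(3),R.round(2).tolist()); np.savez(n+"0.npz",im=im,d=d)
print(env.observe())
E
```

```text
top [[501.8866180448141, 0.0, 285.97618622256385], [0.0, 501.8866180448141, 207.26108970633464], [0.0, 0.0, 1.0]] [0.393 0.021 1.365] [[0.02, -1.0, -0.01], [-0.99, -0.02, -0.11], [0.11, 0.01, -0.99]]
scene [[504.3555523659244, 0.0, 285.2431852264828], [0.0, 504.3555523659244, 199.80224054870365], [0.0, 0.0, 1.0]] [ 1.191 -0.692  1.16 ] [[0.73, 0.69, 0.01], [0.51, -0.53, -0.68], [-0.46, 0.5, -0.73]]
{'time_s': 0.1, 'q': array([ 5.55031992e+01,  2.18375360e+01,  7.43755709e+01,  1.48323565e-03,
        8.38573213e+01, -1.23353298e+01]), 'qvel': array([ 0.0147646 , -0.07734879, -0.24847816,  0.07383924,  0.0750125 ,
       -0.0277632 ]), 'joint_efforts': array([ 5.01582559e-03, -4.49213755e+01, -2.31655884e+01, -9.34926538e-05,
        3.65324158e-03, -7.73030450e-06]), 'position': array([0.20732764, 0.50917652, 0.2307982 ]), 'tool_rot': array([[-9.26123304e-01,  3.77220243e-01, -7.17384265e-04],
       [ 3.77220816e-01,  9.26122810e-01, -9.98479614e-04],
       [ 2.87739209e-04, -1.19532752e-03, -9.99999244e-01]]), 'ft_force': array([ 0.33578794,  0.52381593, -0.56113199]), 'wrist_torque': array([-0.02311908, -0.00593514, -0.0405739 ]), 'gripper_force': 0.0, 'grip_width': 0.08527485135260188}
```

View pics/top0.png

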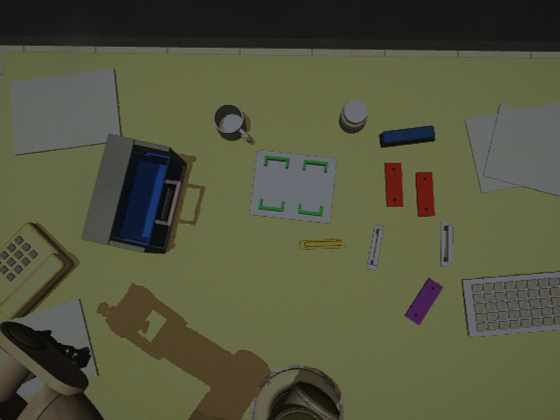

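View pics/scene0.png

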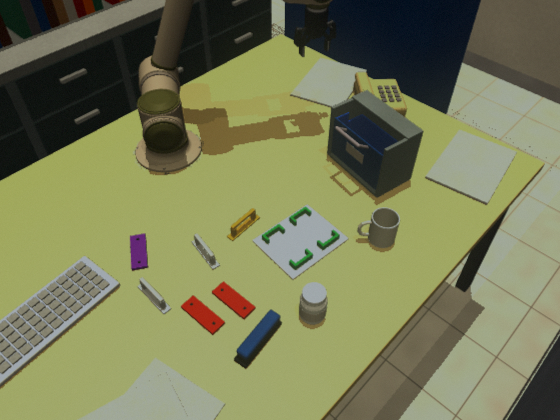

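The top view shows the tray at (293,186), red plates at (394,185) and (425,194), silver pulls at (375,247) and (447,243), and one brass pull at (322,244). The purple decoy is at (424,301), and the bin is at (140,195) with its bar at (170,202). The scene view agrees and shows one brass pull.

```bash
cat >> h.py <<'E'
def hull(n,mask,dep,zlo=-1,zhi=1,zray=None):
    "world xy minAreaRect of masked pixels: depth cloud, or rays onto zray"
    P=cloud(n,dep)[mask>0]
    P=P[(P[:,2]>zlo)&(P[:,2]<zhi)] if zray is None else np.array([ray(n,(u,v),zray) for v,u in np.argwhere(mask>0)])
    (c,s,a)=cv2.minAreaRect((P[:,:2]*1000).astype(np.float32))
    b=cv2.boxPoints((c,s,a)); e=max((b[1]-b[0],b[2]-b[1]),key=np.linalg.norm)
    yaw=np.degrees(np.arctan2(e[1],e[0])); yaw=(yaw+90)%180-90
    return np.round(c,1),np.round(sorted(s),1),round(float(yaw),1),np.round(np.percentile(P[:,2],[5,50,95])*1000,1),len(P)
def blobs(m,amin=60):
    n,l,s,c=cv2.connectedComponentsWithStats(m.astype(np.uint8))
    return [(c[i].round(),l==i) for i in range(1,n) if s[i,4]>=amin]
def masks(im):
    h=cv2.cvtColor(im,cv2.COLOR_BGR2HSV); H,S,V=[h[...,i].astype(int) for i in range(3)]
    return dict(red=((H<6)|(H>174))&(S>180)&(V>90),green=(H>45)&(H<80)&(S>120)&(V>60),
      brass=(H>18)&(H<28)&(S>170)&(V>90),blue=(H>105)&(H<125)&(S>130)&(V>40))
E
python3 - <<'E'
from h import *
for n in("top","scene"):
    f=np.load(n+"0.npz"); im,d=f["im"],f["d"]; M=masks(im); P=cloud(n,d)
    for k,m in M.items():
        for c,b in blobs(m,40):
            print(n,k,c,*hull(n,b,d))
    # things standing 30..48 above desk
    m=(P[...,2]>.03)&(P[...,2]<.06)&(d>0)
    for c,b in blobs(m,40): print(n,"h30-60",c,*hull(n,b,d))
    if n=="top":
        h=cv2.cvtColor(im,cv2.COLOR_BGR2HSV)
        for uv in[(322,244),(330,243),(322,260),(375,247),(447,243),(170,202),(395,185)]: print(uv,h[uv[1],uv[0]],P[uv[1],uv[0]].round(3))
E
```

```text
top red [394. 184.] [ 606.2 -256.9] [ 42.4 117.2] 1.4 [ 5.8 10.3 14.6] 621
top red [425. 194.] [ 581.3 -342.7] [ 45.1 118.4] 0.9 [ 5.5 10.4 14.9] 620
top green [276. 159.] [664.2  64.4] [27.2 64.2] 86.4 [18.8 26.1 30.5] 94
top green [315. 163.] [652.9 -41.1] [27.5 62.9] 83.7 [20.7 26.  30.5] 91
top green [270. 207.] [541.8  76.4] [24.4 63.4] 83.3 [19.8 25.9 30. ] 93
top green [310. 211.] [531.6 -29.3] [25.2 63.2] 83.7 [22.  25.9 30.8] 90
top blue [408. 134.] [ 736.7 -289.3] [ 31.4 135.9] -81.9 [41.4 46.2 50.4] 562
top blue [144. 200.] [547.5 399. ] [120.8 226.5] -11.4 [ 21.8  26.7 166.3] 2442
top h30-60 [225. 113.] [780.5 201.1] [32.5 70.5] -63.7 [31.2 45.3 58.6] 101
top h30-60 [348. 126.] [ 759.7 -130.6] [27.1 67.9] 68.6 [32.1 44.7 58. ] 88
top h30-60 [407. 135.] [ 736.6 -288.6] [ 36.  141.3] -82.1 [38.5 45.5 50.1] 679
top h30-60 [230. 136.] [728.7 193.6] [15.1 60.4] 87.1 [31.7 45.  58.5] 58
top h30-60 [130. 192.] [565.6 449.1] [ 77.1 225.6] -30.0 [31.4 44.7 58.6] 382
top h30-60 [178. 173.] [620.2 324.1] [ 2.8 40. ] -11.2 [32.  45.9 58. ] 41
top h30-60 [170. 204.] [540.  340.2] [ 2.
[... 1999 characters left out ...]
0-60 [368. 170.] [549.5 410.6] [153.5 261. ] -12.0 [31.4 45.2 58.1] 593
scene h30-60 [242. 219.] [443.2 -63. ] [17.2 96.9] -84.7 [33.3 43.8 48.5] 148
scene h30-60 [385. 219.] [750.1 218.7] [23.4 64.1] 24.8 [32.5 46.5 58.2] 147
scene h30-60 [381. 235.] [772.2 169.2] [38.8 79. ] 23.2 [31.7 45.2 58. ] 184
scene h30-60 [204. 246.] [ 435.4 -205.3] [13.3 99.8] -9.9 [33.7 44.1 48.2] 144
scene h30-60 [152. 290.] [ 448.6 -394.4] [13.3 96.7] -2.0 [32.5 44.2 48.1] 179
scene h30-60 [312. 313.] [ 793.3 -156.8] [32.6 69.9] 32.6 [31.4 46.3 58.6] 177
scene h30-60 [258. 334.] [ 738.8 -288.9] [ 36.4 140.8] -80.9 [35.9 45.2 49.3] 798
scene h30-60 [552. 406.] [1333.1   32.6] [ 1.  96.3] 90.0 [31.8 44.2 57.9] 64
```

```bash
python3 - <<'E'
from h import *
a=cv2.resize(np.load("top0.npz")["im"][120:270,70:270],None,fx=4,fy=4,interpolation=cv2.INTER_CUBIC)
cv2.imwrite("pics/binzoom.png",cv2.convertScaleAbs(a,alpha=1.8))
E
```

```text
(no output)
```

View pics/binzoom.png

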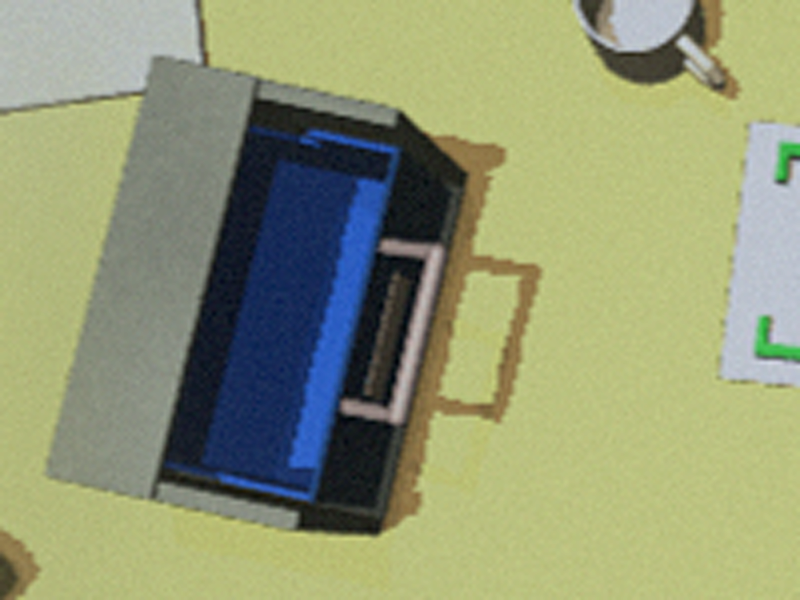

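The zoom shows the bin shut, with its bar running from about crop (437,250) to (395,415). That puts the bar centre near full-image (174,203).

```bash
cat >> h.py <<'E'
def go(x,y,z,ang=None):
    "print turn (about tool z, units) and, in axes after that turn, shift units to reach x,y,z with closing angle ang"
    s=env.observe(); R=np.array(s["tool_rot"]); p=np.array(s["position"])
    a=np.degrees(np.arctan2(R[1,1],R[0,1])); da=0 if ang is None else (ang-a+90)%180-90
    tilt=np.cross([0,0,-1.],R[:,2])  # should be ~0
    Rz=cv2.Rodrigues(np.array([0,0,-np.radians(da)]))[0]; R2=R@Rz
    d=R2.T@(np.array([x,y,z])-p)/.05
    print("t",s["time_s"],"pos",p.round(4),"ang",round(a,2),"tilt",tilt[:2].round(4),"grip",round(s["grip_width"]*1000,1),s["gripper_force"],
     "F",np.round(s["ft_force"],1),"q",np.round(s["q"],0),"\n turn_z units",round(-da/5,3),"shift units",d.round(3))
def binpt(front,up,side=0):
    return H+np.array([0,0,up])-front*BX+side*BY
E
python3 - <<'E'
from h import *
for n in("top","scene"):
    d=np.load(n+"0.npz")["d"]; im=np.load(n+"0.npz")["im"]; P=cloud(n,d)
    m=(P[...,2]>.172)&(P[...,2]<.197)&(d>0)&(P[...,0]>.4)&(P[...,0]<.7)&(P[...,1]>.28)&(P[...,1]<.40)
    for c,b in blobs(m,15): print(n,c,*hull(n,b,d))
    m=(P[...,2]>.195)&(P[...,2]<.215)&(d>0)&(P[...,0]>.3)&(P[...,0]<.8)&(P[...,1]>.28)&(P[...,1]<.65)
    for c,b in blobs(m,100): print(n,"housing top",c,*hull(n,b,d))
print([ray("top",p,.188).round(4) for p in[(70+437/4,120+250/4),(70+395/4,120+415/4)]])
E
```

```text
top [155. 149.] [653.9 356.4] [10.  86.3] 84.5 [173.5 185.7 195.7] 76
top [172. 204.] [526.1 310.3] [ 33.3 109.7] -13.2 [175.3 185.9 191. ] 287
top housing top [111. 190.] [546.8 411.7] [152.4 256.2] -11.3 [199.  204.6 208.5] 3432
scene [336. 110.] [422.1 378.2] [12.3 40.8] 65.5 [173.3 185.3 195.6] 72
scene [348. 137.] [527.7 306.4] [ 32.6 110. ] -12.0 [175.3 185.4 190.5] 142
scene [395. 149.] [666.4 355.6] [13.1 90.5] 73.7 [173.2 184.7 195.5] 144
scene housing top [386. 116.] [547.5 412.6] [154.8 262.6] -11.2 [197.7 204.6 208.6] 1384
[array([0.5738, 0.2884, 0.188 ]), array([0.4752, 0.3093, 0.188 ])]
```

```bash
cat >> h.py <<'E'
BX=np.array([.194,.981,0]);BY=np.array([-.981,.194,0]);H=np.array([.5333,.343,.022])
E
python3 -c "
from h import *
go(.5245,.2989,.25,78.8)"
```

```text
t 0.1 pos [0.2073 0.5092 0.2308] ang 67.84 tilt [-0.001   0.0007] grip 85.3 0.0 F [ 0.3  0.5 -0.6] q [ 56.  22.  74.   0.  84. -12.] 
 turn_z units -2.192 shift units [-7.039 -2.894 -0.384]
```

>>> arm_command(
  turn=[
    [0,0,-0.8],
    [0,0,-0.8],
    [0,0,-0.6],
    [0,0,0],
    [0,0,0],
    [0,0,0],
    [0,0,0],
    [0,0,0],
    [0,0,0],
    [0,0,0],
    [0,0,0],
    [0,0,0],
  ],
  xyz=[
    [0,0,-0.2],
    [0,0,-0.2],
    [0,0,0],
    [-0.8,-0.33,0],
    [-0.8,-0.33,0],
    [-0.8,-0.33,0],
    [-0.8,-0.33,0],
    [-0.8,-0.33,0],
    [-0.8,-0.33,0],
    [-0.8,-0.33,0],
    [-0.8,-0.33,0],
    [-0.64,-0.25,0],
  ],
  claw=[40,40,40,40,40,40,40,40,40,40,40,40],
  squeeze=40,
)

```text
time_s: 1.3
position: [0.5265, 0.2977, 0.2508]
tool_rot: [[-0.981, 0.195, -0.001], [0.195, 0.981, -0.0], [0.001, -0.001, -1.0]]
ft_force: [-0.8, 0.0, -0.0]
grip_width: 0.0396
gripper_force: 0.0
```

```bash
python3 -c "
from h import *
go(.5245,.2989,.165,78.8)
im,d=snap('top','t1')
a=cv2.resize(im[120:270,70:270],None,fx=4,fy=4); cv2.imwrite('pics/t1z.png',cv2.convertScaleAbs(a,alpha=1.8))
snap('scene','s1')
h=cv2.cvtColor(im,cv2.COLOR_BGR2HSV)
m=(h[...,0]>18)&(h[...,0]<=32)&(h[...,1]>140)&(h[...,2]>70)
for c,b in blobs(m,30):print(c,b.sum())
"
```

```text
t 1.3 pos [0.5265 0.2977 0.2508] ang 78.77 tilt [-0.0005  0.0008] grip 39.6 0.0 F [-0.8  0.  -0. ] q [ 18.  27.  63.  -0.  90. -60.] 
 turn_z units -0.007 shift units [0.043 0.017 1.716]
[322. 244.] 337
```

View pics/s1.png

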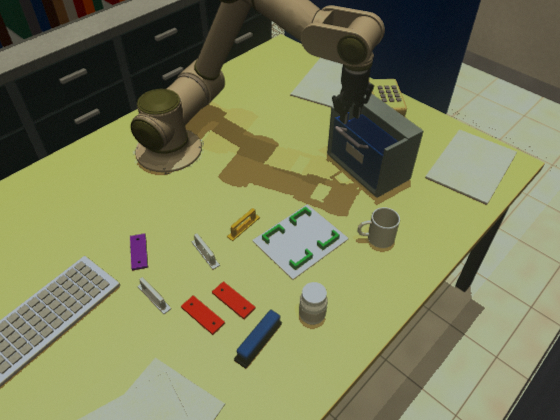

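The scene view shows the gripper over the bar at about (350,100). There is still only one brass pull, at (243,223). Descending to pinch the bar.

>>> arm_command(
  turn=[
    [0,0,0],
    [0,0,0],
    [0,0,0],
    [0,0,0],
    [0,0,0],
    [0,0,0],
    [0,0,0],
    [0,0,0],
  ],
  xyz=[
    [0.04,0.02,0.5],
    [0,0,0.5],
    [0,0,0.4],
    [0,0,0.3],
    [0,0,0],
    [0,0,0],
    [0,0,0],
    [0,0,0],
  ],
  claw=[40,40,40,40,0,0,0,0],
  squeeze=30,
)

```text
time_s: 2.2
position: [0.5228, 0.3013, 0.1668]
tool_rot: [[-0.981, 0.193, 0.0], [0.193, 0.981, 0.001], [0.0, 0.001, -1.0]]
ft_force: [-1.6, 2.7, -1.1]
grip_width: 0.0108
gripper_force: 29.5
```

```bash
python3 - <<'E'
from h import *
go(.5245,.2989,.165,78.8)
p=np.array(env.observe()["position"]); r=.1662; th0=np.arctan2(45,160)
prev=None
for t in np.arange(0,.66,.065):
    f,u=r*np.sin(th0+t),r*np.cos(th0+t); 
    if prev: print(round(t,3),"dy",round(-(f-prev[0])/.05,3),"dz",round(-(u-prev[1])/.05,3))
    prev=(f,u)
E
```

```text
t 2.2 pos [0.5228 0.3013 0.1668] ang 78.86 tilt [ 0.0008 -0.    ] grip 10.8 29.459979236125946 F [-1.6  2.7 -1.1] q [ 19.  30.  72.   0.  78. -60.] 
 turn_z units 0.012 shift units [-0.043 -0.04   0.036]
0.065 dy -0.206 dz 0.065
0.13 dy -0.201 dz 0.078
0.195 dy -0.196 dz 0.091
0.26 dy -0.189 dz 0.104
0.325 dy -0.182 dz 0.116
0.39 dy -0.174 dz 0.128
0.455 dy -0.166 dz 0.139
0.52 dy -0.156 dz 0.149
0.585 dy -0.146 dz 0.159
0.65 dy -0.136 dz 0.168
```

>>> arm_command(
  turn=[
    [0,0,0],
    [0,0,0],
    [0,0,0],
    [0,0,0],
    [0,0,0],
    [0,0,0],
    [0,0,0],
    [0,0,0],
    [0,0,0],
    [0,0,0],
    [0,0,0],
    [0,0,0],
  ],
  xyz=[
    [0,-0.21,0.065],
    [0,-0.2,0.08],
    [0,-0.195,0.09],
    [0,-0.19,0.105],
    [0,-0.18,0.115],
    [0,-0.175,0.13],
    [0,-0.165,0.14],
    [0,-0.155,0.15],
    [0,-0.145,0.16],
    [0,-0.135,0.17],
    [0,0,0],
    [0,0,0],
  ],
  claw=[0,0,0,0,0,0,0,0,0,0,0,0],
)

```text
time_s: 3.4
position: [0.5068, 0.2156, 0.1062]
tool_rot: [[-0.981, 0.194, 0.002], [0.194, 0.981, 0.002], [-0.002, 0.003, -1.0]]
ft_force: [-1.7, 7.0, 2.5]
grip_width: 0.0103
gripper_force: 31.4
```

```bash
python3 - <<'E'
from h import *
go(*(binpt(.133,.100)-[0,0,.017]),78.8)
im,d=snap('scene','s2')
E
```

```text
t 3.4 pos [0.5068 0.2156 0.1062] ang 78.84 tilt [ 0.0021 -0.0024] grip 10.3 31.40531748533249 F [-1.7  7.   2.5] q [ 11.  29.  85.   0.  66. -68.] 
 turn_z units 0.008 shift units [-0.025 -0.058  0.023]
```

View pics/s2.png

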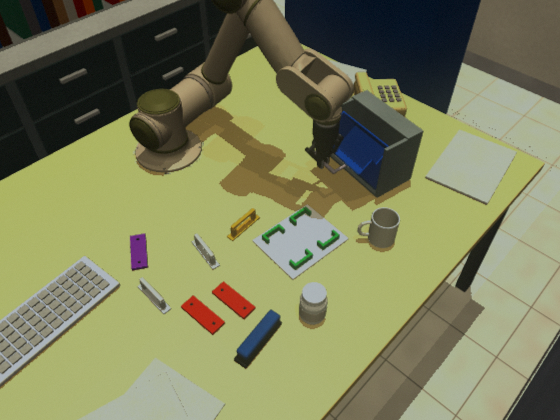

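The scene view shows the bin tipped far forward, with the gripper on its bar at about (320,160). Adding a small extra pull, releasing and rising.

>>> arm_command(
  turn=[
    [0,0,0],
    [0,0,0],
    [0,0,0],
    [0,0,0],
    [0,0,0],
    [0,0,0],
    [0,0,0],
    [0,0,0],
  ],
  xyz=[
    [0,-0.05,0.05],
    [0,0,0],
    [0,0,0],
    [0,0,0],
    [0,0,-0.4],
    [0,0,-0.7],
    [0,0,-0.9],
    [0,0,-0.9],
  ],
  claw=[0,35,35,35,35,35,35,35],
)

```text
time_s: 4.25
position: [0.5056, 0.212, 0.2496]
tool_rot: [[-0.981, 0.194, -0.001], [0.194, 0.981, -0.001], [0.001, -0.001, -1.0]]
ft_force: [0.4, 0.0, 0.1]
grip_width: 0.035
gripper_force: 0.0
```

```bash
python3 - <<'E'
from h import *
go(.4415,-.062,.09,4)
im,d=snap('scene'); P=cloud('scene',d)
m=(P[...,2]>.1)&(P[...,2]<.14)&(d>0)&(P[...,0]>.42)&(P[...,0]<.6)&(P[...,1]>.18)&(P[...,1]<.26)
for c,b in blobs(m,10): print(c,*hull('scene',b,d))
print("expect bar",binpt(.133,.1))
E
```

```text
t 4.25 pos [0.5056 0.212  0.2496] ang 78.81 tilt [-0.0008  0.0009] grip 35.0 0.0 F [0.4 0.  0.1] q [ 10.  21.  73.  -0.  87. -68.] 
 turn_z units 14.962 shift units [-5.375 -1.658  3.198]
[329. 161.] [525.5 232.3] [ 57.1 136.4] -10.9 [120.9 127.6 136.8] 224
expect bar [0.507498 0.212527 0.122   ]
```

>>> arm_command(
  turn=[
    [0,0,1],
    [0,0,1],
    [0,0,1],
    [0,0,1],
    [0,0,1],
    [0,0,1],
    [0,0,1],
    [0,0,1],
    [0,0,1],
    [0,0,1],
    [0,0,1],
    [0,0,1],
  ],
  xyz=[
    [0,0,0],
    [0,0,0],
    [0,0,0],
    [0,0,0],
    [0,0,0],
    [0,0,0],
    [0,0,0],
    [0,0,0],
    [0,0,0],
    [0,0,0],
    [0,0,0],
    [0,0,0],
  ],
  claw=[40,40,40,40,40,40,40,40,40,40,40,40],
)

```text
time_s: 5.5
position: [0.5059, 0.2121, 0.2479]
tool_rot: [[-0.319, 0.948, -0.0], [0.948, 0.319, -0.001], [-0.0, -0.001, -1.0]]
ft_force: [1.1, -0.2, 0.1]
grip_width: 0.0398
gripper_force: 0.0
```

>>> arm_command(
  turn=[
    [0,0,1],
    [0,0,1],
    [0,0,0.96],
    [0,0,0],
    [0,0,0],
    [0,0,0],
    [0,0,0],
    [0,0,0],
    [0,0,0],
    [0,0,0],
  ],
  xyz=[
    [0,0,0],
    [0,0,0],
    [0,0,0],
    [-0.9,-0.28,0.25],
    [-0.9,-0.28,0.25],
    [-0.9,-0.28,0.25],
    [-0.9,-0.28,0.25],
    [-0.9,-0.28,0.25],
    [-0.88,-0.26,0.25],
    [0,0,0.5],
  ],
  claw=[40,40,40,40,40,40,40,40,40,40],
)

```text
time_s: 6.5
position: [0.4418, -0.0667, 0.1486]
tool_rot: [[-0.064, 0.998, 0.003], [0.998, 0.064, -0.003], [-0.003, 0.003, -1.0]]
ft_force: [1.9, -0.1, -1.1]
grip_width: 0.0397
gripper_force: 0.0
```

```bash
cat >> h.py <<'E'
def bar(n,x,y,r=.09,zlo=.03,zhi=.06,zc=None):
    im,d=snap(n); P=cloud(n,d)
    m=(P[...,2]>zlo)&(P[...,2]<zhi)&(d>0)&(np.hypot(P[...,0]-x,P[...,1]-y)<r)
    for c,b in blobs(m,40): print(n,c,*hull(n,b,d))
E
python3 - <<'E'
from h import *
for n in('top','scene'): bar(n,.4415,-.062)
go(.4415,-.062,.021,4)
E
```

```text
scene [242. 219.] [441.5 -63. ] [17.5 96.2] -88.0 [34.4 43.7 48.6] 146
t 6.6 pos [ 0.4402 -0.0625  0.1462] ang 3.87 tilt [0.0018 0.005 ] grip 40.0 0.0 F [-1.1  0.3  0.2] q [-23.  17.  98.  -0.  66. -27.] 
 turn_z units -0.027 shift units [0.003 0.038 2.504]
```

>>> arm_command(
  turn=[
    [0,0,0],
    [0,0,0],
    [0,0,0],
    [0,0,0],
    [0,0,0],
    [0,0,0],
    [0,0,0],
    [0,0,0],
    [0,0,0],
    [0,0,0],
  ],
  xyz=[
    [0,0.03,0.7],
    [0,0,0.7],
    [0,0,0.6],
    [0,0,0.3],
    [0,0,0.2],
    [0,0,0],
    [0,0,0],
    [0,0,0],
    [0,0,0],
    [0,0,0],
  ],
  claw=[40,40,40,40,40,40,0,0,0,0],
  squeeze=50,
)

```text
time_s: 7.6
position: [0.4438, -0.0616, 0.0244]
tool_rot: [[-0.07, 0.998, 0.002], [0.998, 0.07, -0.001], [-0.001, 0.002, -1.0]]
ft_force: [-0.1, 0.8, 8.1]
grip_width: 0.0108
gripper_force: 50.6
```

>>> arm_command(
  turn=[
    [0,0,0],
    [0,0,0],
    [0,0,0],
    [0,0,0],
    [0,0,0],
    [0,0,0],
    [0,0,0],
  ],
  xyz=[
    [0,0,-0.5],
    [0,0,-0.8],
    [0,0,-0.8],
    [0,0,-0.8],
    [0,0,-0.8],
    [0,0,-0.8],
    [0,0,-0.3],
  ],
  claw=[0,0,0,0,0,0,0],
)

```text
time_s: 8.3
position: [0.4438, -0.0618, 0.2674]
tool_rot: [[-0.07, 0.997, 0.006], [0.998, 0.07, -0.002], [-0.003, 0.005, -1.0]]
ft_force: [0.5, -0.5, -2.9]
grip_width: 0.0112
gripper_force: 49.6
```

```bash
python3 - <<'E'
from h import *
go(*(binpt(.012,.24)),78.8)
E
```

```text
t 8.3 pos [ 0.4438 -0.0618  0.2674] ang 4.04 tilt [-0.0025 -0.0056] grip 11.2 49.55732686445117 F [ 0.5 -0.5 -2.9] q [-23.  10.  85.  -0.  84. -27.] 
 turn_z units -14.952 shift units [-0.183  8.049  0.098]
```

>>> arm_command(
  turn=[
    [0,0,-1],
    [0,0,-1],
    [0,0,-1],
    [0,0,-1],
    [0,0,-1],
    [0,0,-1],
    [0,0,-1],
    [0,0,-1],
    [0,0,-1],
    [0,0,-1],
    [0,0,-1],
    [0,0,-1],
  ],
  xyz=[
    [0,0,0],
    [0,0,0],
    [0,0,0],
    [0,0,0],
    [0,0,0],
    [0,0,0],
    [0,0,0],
    [0,0,0],
    [0,0,0],
    [0,0,0],
    [0,0,0],
    [0,0,0],
  ],
  claw=[0,0,0,0,0,0,0,0,0,0,0,0],
)

```text
time_s: 9.5
position: [0.4429, -0.0615, 0.2636]
tool_rot: [[-0.901, 0.435, -0.0], [0.435, 0.901, 0.0], [0.0, -0.0, -1.0]]
ft_force: [-0.2, 0.4, -1.3]
grip_width: 0.011
gripper_force: 49.6
```

>>> arm_command(
  turn=[
    [0,0,-1],
    [0,0,-1],
    [0,0,-0.95],
    [0,0,0],
    [0,0,0],
    [0,0,0],
    [0,0,0],
    [0,0,0],
    [0,0,0],
    [0,0,0],
    [0,0,0],
    [0,0,0],
  ],
  xyz=[
    [0,0,0],
    [0,0,0],
    [0,0,0],
    [-0.02,0.95,0],
    [-0.02,0.95,0],
    [-0.02,0.95,0],
    [-0.02,0.95,0],
    [-0.02,0.95,0],
    [-0.02,0.95,0],
    [-0.02,0.95,0],
    [-0.02,0.95,0],
    [-0.02,0.45,0],
  ],
  claw=[0,0,0,0,0,0,0,0,0,0,0,0],
)

```text
time_s: 10.7
position: [0.5299, 0.3348, 0.2628]
tool_rot: [[-0.981, 0.192, -0.001], [0.192, 0.981, 0.0], [0.001, -0.0, -1.0]]
ft_force: [-0.2, -0.2, -1.4]
grip_width: 0.011
gripper_force: 49.6
```

```bash
python3 - <<'E'
from h import *
snap('scene','s3')
go(*(binpt(.012,.105)),78.8)
E
```

```text
t 10.75 pos [0.5302 0.3363 0.2624] ang 79.0 tilt [0.0009 0.0013] grip 11.2 49.58657550159842 F [-3.   0.3 -3.2] q [ 22.  29.  57.   0.  94. -57.] 
 turn_z units 0.041 shift units [-0.04  -0.098  2.707]
```

View pics/s3.png

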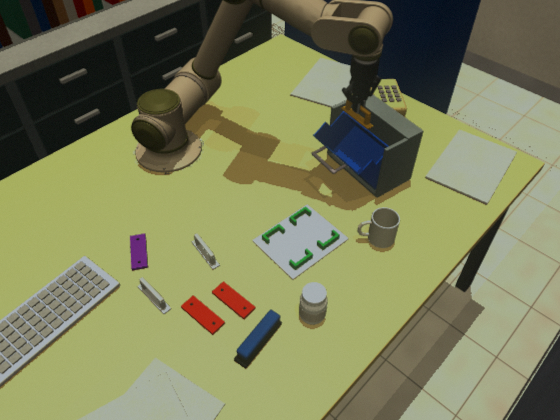

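>>> arm_command(
  turn=[
    [0,0,0],
    [0,0,0],
    [0,0,0],
    [0,0,0],
    [0,0,0],
    [0,0,0],
    [0,0,0],
    [0,0,0],
    [0,0,0],
  ],
  xyz=[
    [-0.04,-0.22,0.3],
    [0,0,0.5],
    [0,0,0.5],
    [0,0,0.5],
    [0,0,0.5],
    [0,0,0.4],
    [0,0,0],
    [0,0,0],
    [0,0,0],
  ],
  claw=[0,0,0,0,0,0,30,30,30],
)

```text
time_s: 11.65
position: [0.5308, 0.3205, 0.1302]
tool_rot: [[-0.981, 0.194, 0.002], [0.194, 0.981, 0.001], [-0.002, 0.001, -1.0]]
ft_force: [-0.1, -0.5, 0.3]
grip_width: 0.0298
gripper_force: 0.0
```

>>> arm_command(
  turn=[
    [0,0,0],
    [0,0,0],
    [0,0,0],
    [0,0,0],
    [0,0,0],
    [0,0,0],
    [0,0,0],
  ],
  xyz=[
    [0,0,-0.4],
    [0,0,-0.8],
    [0,0,-0.8],
    [0,0,-0.6],
    [0,-0.8,0],
    [0,-0.8,0],
    [0,-0.6,0],
  ],
  claw=[30,30,30,30,30,30,30],
)

```text
time_s: 12.35
position: [0.5083, 0.2109, 0.2602]
tool_rot: [[-0.981, 0.195, 0.003], [0.195, 0.981, 0.0], [-0.003, 0.001, -1.0]]
ft_force: [0.2, 0.6, 0.1]
grip_width: 0.0298
gripper_force: 0.0
```

```bash
python3 - <<'E'
from h import *
go(*(binpt(.133,.100)-[0,0,.017]),78.8)
snap('top'); im,d=snap('top'); cv2.imwrite('pics/t4z.png',cv2.convertScaleAbs(cv2.resize(im[100:280,60:300],None,fx=3,fy=3),alpha=1.7))
E
```

```text
t 12.35 pos [0.5083 0.2109 0.2602] ang 78.78 tilt [ 0.0002 -0.0028] grip 29.8 0.0 F [0.2 0.6 0.1] q [ 10.  21.  71.  -0.  88. -69.] 
 turn_z units -0.004 shift units [0.031 0.027 3.105]
```

View pics/t4z.png

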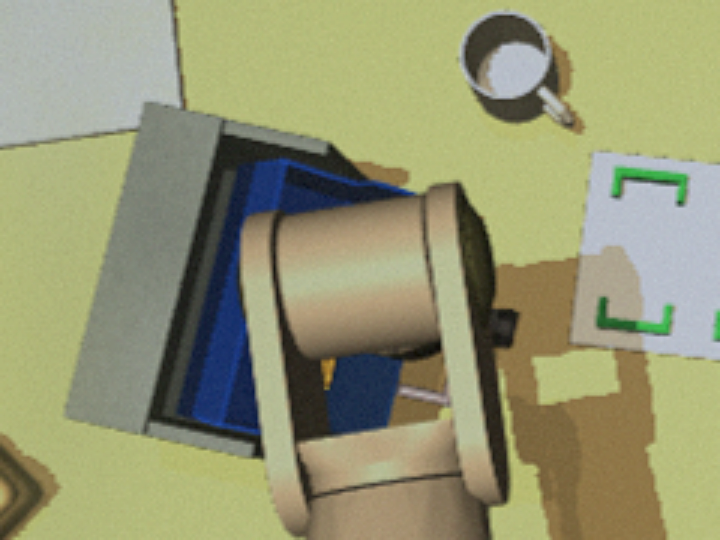

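The crop shows the brass pull inside the tipped bin at crop (328,370). Next I pinch the bar again and push the bin home.

>>> arm_command(
  turn=[
    [0,0,0],
    [0,0,0],
    [0,0,0],
    [0,0,0],
    [0,0,0],
    [0,0,0],
    [0,0,0],
    [0,0,0],
    [0,0,0],
    [0,0,0],
  ],
  xyz=[
    [0.03,0.03,0.7],
    [0,0,0.7],
    [0,0,0.7],
    [0,0,0.6],
    [0,0,0.4],
    [0,0,0],
    [0,0,0],
    [0,0,0],
    [0,0,0],
    [0,0,0],
  ],
  claw=[35,35,35,35,35,35,0,0,0,0],
  squeeze=30,
)

```text
time_s: 13.45
position: [0.5087, 0.2153, 0.1054]
tool_rot: [[-0.981, 0.194, 0.004], [0.194, 0.981, 0.002], [-0.004, 0.003, -1.0]]
ft_force: [1.7, 5.9, 0.9]
grip_width: 0.0109
gripper_force: 29.4
```

```bash
python3 - <<'E'
from h import *
go(.5228,.3013,.1668,78.8)
E
```

```text
t 13.45 pos [0.5087 0.2153 0.1054] ang 78.79 tilt [ 0.0023 -0.0041] grip 10.9 29.417840838432312 F [1.7 5.9 0.9] q [ 11.  29.  85.   0.  66. -68.] 
 turn_z units -0.001 shift units [ 0.053  1.746 -1.224]
```

Reversing the arc, with a small overpush at the end.

>>> arm_command(
  turn=[
    [0,0,0],
    [0,0,0],
    [0,0,0],
    [0,0,0],
    [0,0,0],
    [0,0,0],
    [0,0,0],
    [0,0,0],
    [0,0,0],
    [0,0,0],
    [0,0,0],
    [0,0,0],
  ],
  xyz=[
    [0,0.135,-0.17],
    [0,0.145,-0.16],
    [0,0.155,-0.15],
    [0,0.165,-0.14],
    [0,0.175,-0.13],
    [0,0.18,-0.115],
    [0,0.19,-0.105],
    [0,0.195,-0.09],
    [0,0.2,-0.08],
    [0,0.2,-0.06],
    [0,0.06,0],
    [0,0,0],
  ],
  claw=[0,0,0,0,0,0,0,0,0,0,0,0],
)

```text
time_s: 14.65
position: [0.5256, 0.3014, 0.1656]
tool_rot: [[-0.981, 0.195, 0.002], [0.195, 0.981, -0.003], [-0.003, -0.003, -1.0]]
ft_force: [0.2, -11.4, 11.8]
grip_width: 0.0109
gripper_force: 32.1
```

```bash
python3 - <<'E'
from h import *
go(.5228,.3013,.1668,78.8)
E
```

```text
t 14.65 pos [0.5256 0.3014 0.1656] ang 78.78 tilt [-0.0032 -0.0021] grip 10.9 32.058776915073395 F [  0.2 -11.4  11.8] q [ 19.  30.  71.  -0.  78. -60.] 
 turn_z units -0.004 shift units [ 0.055 -0.013 -0.025]
```

>>> arm_command(
  turn=[
    [0,0,0],
    [0,0,0],
    [0,0,0],
    [0,0,0],
    [0,0,0],
    [0,0,0],
    [0,0,0],
    [0,0,0],
    [0,0,0],
  ],
  xyz=[
    [0,0.03,0],
    [0,0,0],
    [0,0,0],
    [0,0,0],
    [0,0,0],
    [0,0,-0.3],
    [0,0,-0.6],
    [0,0,-0.6],
    [0,0,-0.4],
  ],
  claw=[0,0,35,35,35,35,35,35,35],
)

```text
time_s: 15.55
position: [0.5253, 0.3046, 0.2606]
tool_rot: [[-0.981, 0.194, 0.001], [0.194, 0.981, 0.001], [-0.001, 0.001, -1.0]]
ft_force: [0.2, -0.5, 0.8]
grip_width: 0.0352
gripper_force: 0.0
```

```bash
python3 - <<'E'
from h import *
go(.606,-.257,.12,91.5)
print(binpt(.045,.16))
E
```

```text
t 15.55 pos [0.5253 0.3046 0.2606] ang 78.83 tilt [ 0.001  -0.0014] grip 35.2 0.0 F [ 0.2 -0.5  0.8] q [ 19.  27.  61.   0.  92. -60.] 
 turn_z units -2.535 shift units [ -1.315 -11.273   2.803]
[0.52457  0.298855 0.182   ]
```

>>> arm_command(
  turn=[
    [0,0,-0.9],
    [0,0,-0.9],
    [0,0,-0.74],
    [0,0,0],
    [0,0,0],
    [0,0,0],
    [0,0,0],
    [0,0,0],
    [0,0,0],
    [0,0,0],
    [0,0,0],
    [0,0,0],
  ],
  xyz=[
    [0,0,0],
    [0,0,0],
    [0,0,0],
    [-0.11,-0.95,0],
    [-0.11,-0.95,0],
    [-0.11,-0.95,0],
    [-0.11,-0.95,0],
    [-0.11,-0.95,0],
    [-0.11,-0.95,0],
    [-0.11,-0.95,0],
    [-0.11,-0.95,0],
    [-0.11,-0.95,0],
  ],
  claw=[70,70,70,70,70,70,70,70,70,70,70,70],
)

```text
time_s: 16.75
position: [0.586, -0.1235, 0.2585]
tool_rot: [[-1.0, -0.027, -0.0], [-0.027, 1.0, 0.001], [0.0, 0.001, -1.0]]
ft_force: [1.0, 0.5, -0.3]
grip_width: 0.07
gripper_force: 0.0
```

>>> arm_command(
  turn=[
    [0,0,0],
    [0,0,0],
    [0,0,0],
    [0,0,0],
    [0,0,0],
    [0,0,0],
  ],
  xyz=[
    [-0.11,-0.9,0],
    [-0.11,-0.9,0],
    [-0.1,-0.9,0.6],
    [0,0,0.8],
    [0,0,0.8],
    [0,0,0.6],
  ],
  claw=[70,70,70,70,70,70],
)

```text
time_s: 17.35
position: [0.6044, -0.2525, 0.118]
tool_rot: [[-1.0, -0.026, -0.003], [-0.026, 1.0, 0.002], [0.003, 0.002, -1.0]]
ft_force: [-0.6, 0.0, 0.2]
grip_width: 0.0697
gripper_force: 0.0
```

```bash
cat >> h.py <<'E'
def red(n,f=None):
    im,d=snap(n,f)
    for c,b in blobs(masks(im)["red"],100): print(n,"red",c,*hull(n,b,d,zray=None))
E
python3 - <<'E'
from h import *
red('scene'); red('top')
im,d=snap('top'); P=cloud('top',d)
m=(P[...,2]>.172)&(P[...,2]<.197)&(d>0)&(P[...,0]>.4)&(P[...,0]<.7)&(P[...,1]>.28)&(P[...,1]<.36)
for c,b in blobs(m,15): print(c,*hull('top',b,d))
go(.606,-.257,.002,91.5)
E
```

```text
scene red [233. 300.] [ 606.6 -257.2] [ 43.4 119.7] 2.5 [ 6.2 10.1 14.2] 580
scene red [202. 314.] [ 580.8 -341.6] [ 42.7 120.9] 1.9 [ 6.3 10.2 14.7] 649
[163. 151.] [649.9 335.8] [ 9.3 45.4] -89.5 [173.6 186.5 196. ] 51
[173. 203.] [525.7 309.7] [ 33.  109.5] -12.1 [174.9 186.1 190.4] 288
t 17.5 pos [ 0.6046 -0.2524  0.1196] ang 91.51 tilt [0.0024 0.0031] grip 70.0 0.0 F [ 0.5 -0.   0.4] q [ -33.   37.   65.    0.   77. -125.] 
 turn_z units 0.001 shift units [-0.032 -0.099  2.353]
```

>>> arm_command(
  turn=[
    [0,0,-0.1],
    [0,0,0],
    [0,0,0],
    [0,0,0],
    [0,0,0],
    [0,0,0],
    [0,0,0],
    [0,0,0],
    [0,0,0],
    [0,0,0],
    [0,0,0],
    [0,0,0],
  ],
  xyz=[
    [-0.03,-0.1,0.6],
    [0,0,0.6],
    [0,0,0.6],
    [0,0,0.3],
    [0,0,0.15],
    [0,0,0.1],
    [0,0,0],
    [0,0,0],
    [0,0,0],
    [0,0,0],
    [0,0,0],
    [0,0,0],
  ],
  claw=[60,60,60,60,60,60,60,10,10,10,10,10],
  squeeze=50,
)

```text
time_s: 18.7
position: [0.6073, -0.2584, 0.0052]
tool_rot: [[-0.999, -0.035, 0.002], [-0.035, 0.999, -0.001], [-0.002, -0.001, -1.0]]
ft_force: [-0.8, 0.7, 5.1]
grip_width: 0.0416
gripper_force: 50.1
```

```bash
python3 - <<'E'
from h import *
go(.606,-.257,.1,None)
E
```

```text
t 18.7 pos [ 0.6073 -0.2584  0.0052] ang 91.99 tilt [-0.0013 -0.0022] grip 41.6 50.0863641500473 F [-0.8  0.7  5.1] q [ -33.   45.   71.    0.   64. -125.] 
 turn_z units 0.0 shift units [ 0.021  0.026 -1.897]
```

>>> arm_command(
  turn=[
    [0,0,0],
    [0,0,0],
    [0,0,0],
    [0,0,0.8],
    [0,0,0.74],
    [0,0,0],
    [0,0,0],
    [0,0,0],
    [0,0,0],
    [0,0,0],
    [0,0,0],
  ],
  xyz=[
    [0,0,-0.3],
    [0,0,-0.7],
    [0,0,-0.7],
    [0,0,0],
    [0,0,0],
    [0,0.9,0],
    [0,0.9,0],
    [0,0.9,0],
    [0,0.9,0],
    [0,0.8,0],
    [0,0,0],
  ],
  claw=[10,10,10,10,10,10,10,10,10,10,10],
)

```text
time_s: 19.8
position: [0.6287, -0.0344, 0.0898]
tool_rot: [[-0.996, 0.094, 0.001], [0.094, 0.996, 0.001], [-0.001, 0.001, -1.0]]
ft_force: [0.3, 0.1, -0.4]
grip_width: 0.0419
gripper_force: 50.9
```

```bash
python3 - <<'E'
from h import *
snap('scene','s5'); red('scene')
go(.5935,-.0352,.0145,84.3)
E
```

```text
scene red [302. 242.] [647.3 -39.7] [42.1 83.8] -7.9 [90.9 94.5 98.2] 292
scene red [202. 314.] [ 581.6 -341.3] [ 42.9 121. ] 3.3 [ 6.2 10.2 13.8] 659
t 19.9 pos [ 0.6288 -0.0386  0.0895] ang 84.38 tilt [-0.0006 -0.0012] grip 41.7 50.93875586986542 F [ 0.4  0.4 -0.8] q [-14.  37.  73.  -0.  71. -99.] 
 turn_z units 0.017 shift units [ 7.110e-01 -1.000e-03  1.499e+00]
```

View pics/s5.png

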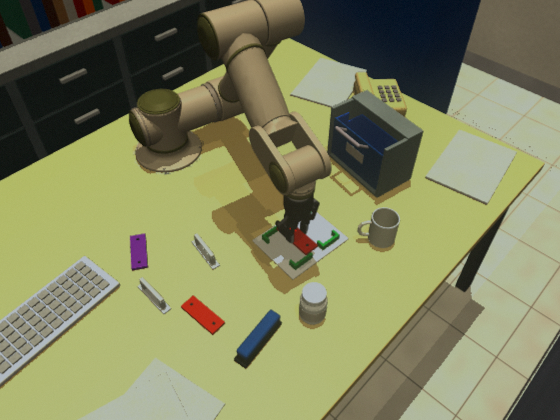

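The view shows the plate level in the gripper at (302,242), over the near side of the tray; the bin is shut.

>>> arm_command(
  turn=[
    [0,0,0],
    [0,0,0],
    [0,0,0],
    [0,0,0],
    [0,0,0],
    [0,0,0],
  ],
  xyz=[
    [0.36,0,0],
    [0.35,0,0.3],
    [0,0,0.5],
    [0,0,0],
    [0,0,0],
    [0,0,0],
  ],
  claw=[10,10,10,10,10,10],
)

```text
time_s: 20.5
position: [0.5941, -0.0365, 0.0498]
tool_rot: [[-0.995, 0.1, 0.002], [0.1, 0.995, -0.001], [-0.002, -0.0, -1.0]]
ft_force: [-0.6, -0.6, -0.6]
grip_width: 0.0415
gripper_force: 51.0
```

```bash
python3 - <<'E'
from h import *
go(.5935,-.0352,.0145,84.3)
E
```

```text
t 20.5 pos [ 0.5941 -0.0365  0.0498] ang 84.24 tilt [-0.0006 -0.0022] grip 41.5 51.031628251075745 F [-0.6 -0.6 -0.6] q [-15.  37.  81.  -0.  62. -99.] 
 turn_z units -0.011 shift units [0.016 0.024 0.705]
```

>>> arm_command(
  turn=[
    [0,0,0],
    [0,0,0],
    [0,0,0],
    [0,0,0],
    [0,0,0],
    [0,0,0],
    [0,0,0],
    [0,0,0],
  ],
  xyz=[
    [0.015,0.025,0.2],
    [0,0,0.25],
    [0,0,0.15],
    [0,0,0.1],
    [0,0,0],
    [0,0,0],
    [0,0,0],
    [0,0,0],
  ],
  claw=[10,10,10,10,10,58,58,58],
)

```text
time_s: 21.3
position: [0.5927, -0.0343, 0.0134]
tool_rot: [[-0.995, 0.1, 0.0], [0.1, 0.995, -0.0], [-0.0, -0.0, -1.0]]
ft_force: [0.5, 0.0, -0.8]
grip_width: 0.0582
gripper_force: 0.0
```

>>> arm_command(
  turn=[
    [0,0,0],
    [0,0,0],
    [0,0,0],
    [0,0,0],
  ],
  xyz=[
    [0,0,-0.2],
    [0,0,-0.6],
    [0,0,-0.7],
    [0,0,-0.6],
  ],
  claw=[58,58,58,58],
)

```text
time_s: 21.7
position: [0.5928, -0.0343, 0.1209]
tool_rot: [[-0.995, 0.099, 0.001], [0.099, 0.995, -0.0], [-0.001, -0.0, -1.0]]
ft_force: [1.1, 0.3, 0.1]
grip_width: 0.0581
gripper_force: 0.0
```

```bash
python3 - <<'E'
from h import *
red('scene')
go(.5813,-.3415,.1,92)
E
```

```text
scene red [286. 246.] [593.2 -35.5] [ 43.6 118.2] -7.6 [13.9 18.4 22.4] 453
scene red [202. 314.] [ 581.  -341.5] [ 42.4 120. ] 2.1 [ 6.2 10.4 14.3] 658
t 21.75 pos [ 0.5947 -0.0347  0.1259] ang 84.3 tilt [-0.0025 -0.0093] grip 58.7 0.0 F [1.7 0.5 4.7] q [-15.  31.  77.  -0.  72. -99.] 
 turn_z units -1.54 shift units [ 0.488 -6.121  0.53 ]
```

>>> arm_command(
  turn=[
    [0,0,-0.8],
    [0,0,-0.74],
    [0,0,0],
    [0,0,0],
    [0,0,0],
    [0,0,0],
    [0,0,0],
    [0,0,0],
    [0,0,0],
    [0,0,0],
    [0,0,0],
  ],
  xyz=[
    [0,0,0],
    [0,0,0],
    [0.07,-0.87,0],
    [0.07,-0.87,0],
    [0.07,-0.87,0],
    [0.07,-0.87,0],
    [0.07,-0.87,0],
    [0.07,-0.87,0],
    [0.07,-0.87,0.5],
    [0,0,0],
    [0,0,0],
  ],
  claw=[60,60,60,60,60,60,60,60,60,60,60],
)

```text
time_s: 22.85
position: [0.5782, -0.3397, 0.0933]
tool_rot: [[-0.999, -0.033, -0.001], [-0.033, 0.999, 0.001], [0.001, 0.001, -1.0]]
ft_force: [0.2, 0.6, -0.4]
grip_width: 0.0598
gripper_force: 0.0
```

```bash
python3 - <<'E'
from h import *
go(.5813,-.3415,.005,92)
E
```

```text
t 22.85 pos [ 0.5782 -0.3397  0.0933] ang 91.9 tilt [0.0009 0.0007] grip 59.8 0.0 F [ 0.2  0.6 -0.4] q [ -41.   40.   64.    0.   75. -132.] 
 turn_z units -0.02 shift units [-0.061 -0.04   1.765]
```

>>> arm_command(
  turn=[
    [0,0,0],
    [0,0,0],
    [0,0,0],
    [0,0,0],
    [0,0,0],
    [0,0,0],
    [0,0,0],
    [0,0,0],
    [0,0,0],
    [0,0,0],
    [0,0,0],
  ],
  xyz=[
    [-0.06,-0.04,0.6],
    [0,0,0.6],
    [0,0,0.3],
    [0,0,0.2],
    [0,0,0.08],
    [0,0,0],
    [0,0,0],
    [0,0,0],
    [0,0,0],
    [0,0,0],
    [0,0,0],
  ],
  claw=[60,60,60,60,60,60,10,10,10,10,10],
)

```text
time_s: 23.95
position: [0.5824, -0.3415, 0.0064]
tool_rot: [[-0.999, -0.035, 0.002], [-0.035, 0.999, -0.002], [-0.002, -0.002, -1.0]]
ft_force: [0.2, 1.7, 6.6]
grip_width: 0.0409
gripper_force: 49.7
```

>>> arm_command(
  turn=[
    [0,0,0],
    [0,0,0],
    [0,0,0],
    [0,0,0.8],
    [0,0,0.74],
    [0,0,0],
    [0,0,0],
    [0,0,0],
  ],
  xyz=[
    [0,0,-0.3],
    [0,0,-0.7],
    [0,0,-0.8],
    [0,0,0],
    [0,0,0],
    [0,0.7,0],
    [0,0.8,0],
    [0,0.8,0],
  ],
  claw=[10,10,10,10,10,10,10,10],
)

```text
time_s: 24.75
position: [0.5932, -0.2257, 0.0958]
tool_rot: [[-0.995, 0.101, 0.001], [0.101, 0.995, -0.001], [-0.001, -0.0, -1.0]]
ft_force: [1.3, -0.1, -1.1]
grip_width: 0.0411
gripper_force: 50.7
```

```bash
python3 - <<'E'
from h import *
go(.6034,.0703,.1,84.3)
E
```

```text
t 24.75 pos [ 0.5932 -0.2257  0.0958] ang 84.23 tilt [-0.0006 -0.001 ] grip 41.1 50.731955766677856 F [ 1.3 -0.1 -1.1] q [ -32.   37.   71.    0.   72. -116.] 
 turn_z units -0.014 shift units [ 0.385  5.911 -0.087]
```

>>> arm_command(
  turn=[
    [0,0,0],
    [0,0,0],
    [0,0,0],
    [0,0,0],
    [0,0,0],
    [0,0,0],
    [0,0,0],
    [0,0,0],
    [0,0,0],
    [0,0,0],
  ],
  xyz=[
    [0.05,0.84,0],
    [0.05,0.84,0],
    [0.05,0.84,0],
    [0.05,0.84,0],
    [0.05,0.84,0],
    [0.05,0.84,0],
    [0.05,0.7,0],
    [0,0,0],
    [0,0,0],
    [0,0,0],
  ],
  claw=[10,10,10,10,10,10,10,10,10,10],
)

```text
time_s: 25.75
position: [0.6046, 0.0596, 0.0952]
tool_rot: [[-0.995, 0.101, 0.001], [0.101, 0.995, -0.0], [-0.001, -0.0, -1.0]]
ft_force: [0.1, 0.3, -0.7]
grip_width: 0.0408
gripper_force: 50.8
```

```bash
python3 - <<'E'
from h import *
go(.6045,.0703,.0155,84.3)
red('scene')
E
```

```text
t 25.75 pos [0.6046 0.0596 0.0952] ang 84.23 tilt [-0.0003 -0.0007] grip 40.8 50.761701464653015 F [ 0.1  0.3 -0.7] q [ -6.  34.  76.  -0.  69. -90.] 
 turn_z units -0.014 shift units [0.023 0.214 1.593]
scene red [319. 217.] [623.9  56. ] [42.8 83.2] -9.7 [ 95.4  99.  103.2] 249
scene red [286. 246.] [591.8 -35.5] [ 44.9 118.4] -5.1 [14.2 18.5 22.7] 454
```

>>> arm_command(
  turn=[
    [0,0,0],
    [0,0,0],
    [0,0,0],
    [0,0,0],
    [0,0,0],
    [0,0,0],
    [0,0,0],
    [0,0,0],
  ],
  xyz=[
    [0.02,0.21,0.2],
    [0,0,0.4],
    [0,0,0.4],
    [0,0,0.2],
    [0,0,0],
    [0,0,0],
    [0,0,0],
    [0,0,0],
  ],
  claw=[10,10,10,10,10,10,10,10],
)

```text
time_s: 26.6
position: [0.6048, 0.0712, 0.0354]
tool_rot: [[-0.995, 0.1, 0.001], [0.1, 0.995, -0.0], [-0.002, 0.0, -1.0]]
ft_force: [0.5, 0.0, -0.5]
grip_width: 0.0407
gripper_force: 50.8
```

```bash
python3 - <<'E'
from h import *
go(.6045,.0703,.0155,84.3)
E
```

```text
t 26.6 pos [0.6048 0.0712 0.0354] ang 84.28 tilt [-0.0001 -0.0015] grip 40.7 50.77023267745972 F [ 0.5  0.  -0.5] q [ -4.  39.  79.   0.  62. -89.] 
 turn_z units -0.003 shift units [ 0.005 -0.018  0.399]
```

>>> arm_command(
  turn=[
    [0,0,0],
    [0,0,0],
    [0,0,0],
    [0,0,0],
    [0,0,0],
    [0,0,0],
    [0,0,0],
    [0,0,0],
  ],
  xyz=[
    [0.005,-0.02,0.2],
    [0,0,0.12],
    [0,0,0.08],
    [0,0,0],
    [0,0,0],
    [0,0,0],
    [0,0,0],
    [0,0,0],
  ],
  claw=[10,10,10,10,10,58,58,58],
)

```text
time_s: 27.4
position: [0.6041, 0.0702, 0.0145]
tool_rot: [[-0.995, 0.099, 0.0], [0.099, 0.995, 0.0], [-0.0, 0.0, -1.0]]
ft_force: [-0.1, -0.5, -0.5]
grip_width: 0.0583
gripper_force: 0.0
```

>>> arm_command(
  turn=[
    [0,0,0],
    [0,0,0],
    [0,0,0],
    [0,0,0],
    [0,0,0],
    [0,0,0],
    [0,0,0],
    [0,0,0],
    [0,0,0],
    [0,0,0],
  ],
  xyz=[
    [0,0,-0.2],
    [0,0,-0.6],
    [0,0,-0.7],
    [0,0,-0.6],
    [0.2,-0.9,0],
    [0.2,-0.9,0],
    [0.2,-0.9,0],
    [0.2,-0.9,0],
    [0,0,0],
    [0,0,0],
  ],
  claw=[50,50,50,50,50,50,50,50,50,50],
)

```text
time_s: 28.4
position: [0.5463, -0.1056, 0.1203]
tool_rot: [[-0.995, 0.102, 0.001], [0.102, 0.995, -0.0], [-0.001, 0.0, -1.0]]
ft_force: [-0.6, -0.4, 1.0]
grip_width: 0.05
gripper_force: 0.0
```

```bash
python3 - <<'E'
from h import *
red('scene','s6');red('top','t6')
for n in('top','scene'): bar(n,.434,-.205); bar(n,.4475,-.394)
go(.434,-.205,.08,79.5)
E
```

```text
scene red [313. 228.] [602.3  68.3] [ 44.1 118.4] -5.8 [13.9 18.3 22.5] 425
scene red [286. 246.] [591.7 -35.6] [ 45.  121.7] -6.7 [13.6 18.5 22.6] 481
top red [274. 183.] [602.5  69. ] [ 40.9 117.9] -5.3 [13.6 18.3 22.7] 620
top red [312. 186.] [592.4 -30.7] [ 39.9 119.8] -11.5 [14.1 18.2 23.4] 521
top [377. 247.] [ 433.2 -205.4] [12.6 95.5] -10.3 [38.8 44.8 49.9] 181
top [449. 243.] [ 446.7 -393.1] [13.5 94.8] -1.6 [38.1 44.5 49.4] 191
scene [204. 245.] [ 434.3 -205.4] [ 12.9 100.3] -10.4 [34.6 44.5 48.7] 142
scene [152. 290.] [ 448.1 -394.5] [13.  98.6] -1.8 [33.8 44.  48. ] 179
t 28.7 pos [ 0.5466 -0.1039  0.1197] ang 84.38 tilt [ 0.     -0.0001] grip 49.8 0.0 F [-0.7  0.5 -0.5] q [ -23.   28.   83.    0.   68. -107.] 
 turn_z units 0.976 shift units [ 1.846 -2.399  0.793]
```

>>> arm_command(
  turn=[
    [0,0,0.98],
    [0,0,0],
    [0,0,0],
    [0,0,0],
    [0,0,0],
    [0,0,0],
  ],
  xyz=[
    [0,0,0],
    [0.6,-0.8,0.2],
    [0.6,-0.8,0.2],
    [0.64,-0.8,0.3],
    [0,0,0],
    [0,0,0],
  ],
  claw=[45,45,45,45,45,45],
)

```text
time_s: 29.3
position: [0.4376, -0.2027, 0.086]
tool_rot: [[-0.983, 0.186, 0.0], [0.186, 0.983, 0.0], [0.0, 0.0, -1.0]]
ft_force: [0.3, 0.0, -0.6]
grip_width: 0.0449
gripper_force: 0.0
```

```bash
python3 - <<'E'
from h import *
go(.434,-.2053,.0215,79.5)
im,d=snap('top'); M=masks(im)["red"]
for c,b in blobs(M,100): print(c,*hull('top',b,d))
E
```

```text
t 29.3 pos [ 0.4376 -0.2027  0.086 ] ang 79.31 tilt [ 0.0002 -0.    ] grip 44.9 0.0 F [ 0.3  0.  -0.6] q [ -39.   25.   97.    0.   58. -118.] 
 turn_z units -0.038 shift units [ 0.062 -0.064  1.29 ]
[274. 183.] [602.4  68.9] [ 41. 117.] -5.3 [13.9 18.4 23.2] 619
[312. 188.] [591.1 -35.4] [ 40.7 118.2] -5.8 [14.2 18.3 23.1] 624
```

>>> arm_command(
  turn=[
    [0,0,-0.04],
    [0,0,0],
    [0,0,0],
    [0,0,0],
    [0,0,0],
    [0,0,0],
    [0,0,0],
    [0,0,0],
    [0,0,0],
    [0,0,0],
  ],
  xyz=[
    [0.06,-0.06,0.5],
    [0,0,0.5],
    [0,0,0.2],
    [0,0,0.09],
    [0,0,0],
    [0,0,0],
    [0,0,0],
    [0,0,0],
    [0,0,0],
    [0,0,0],
  ],
  claw=[45,45,45,45,45,0,0,0,0,0],
  squeeze=50,
)

```text
time_s: 30.35
position: [0.4346, -0.2053, 0.0222]
tool_rot: [[-0.984, 0.181, 0.001], [0.181, 0.984, -0.001], [-0.002, -0.001, -1.0]]
ft_force: [-1.2, -0.4, 6.4]
grip_width: 0.0107
gripper_force: 49.3
```

>>> arm_command(
  turn=[
    [0,0,-0.5],
    [0,0,-0.5],
    [0,0,0],
    [0,0,0],
    [0,0,0],
    [0,0,0],
  ],
  xyz=[
    [0,0,-0.3],
    [0,0,-0.7],
    [0,0,-0.8],
    [0,0,-0.4],
    [0,0,0],
    [0,0,0],
  ],
  claw=[0,0,0,0,0,0],
)

```text
time_s: 30.95
position: [0.4338, -0.2046, 0.131]
tool_rot: [[-0.996, 0.094, -0.0], [0.094, 0.996, 0.0], [0.0, 0.0, -1.0]]
ft_force: [-0.1, 1.1, -1.0]
grip_width: 0.0107
gripper_force: 49.2
```

```bash
python3 - <<'E'
from h import *
go(.5916,-.0355,.12,84.2)
E
```

```text
t 30.95 pos [ 0.4338 -0.2046  0.131 ] ang 84.58 tilt [0.0004 0.0004] grip 10.7 49.15282845497131 F [-0.1  1.1 -1. ] q [ -39.   21.   94.    0.   65. -124.] 
 turn_z units 0.077 shift units [-2.797  3.684  0.219]
```

>>> arm_command(
  turn=[
    [0,0,0.08],
    [0,0,0],
    [0,0,0],
    [0,0,0],
    [0,0,0],
    [0,0,0],
    [0,0,0],
    [0,0,0],
  ],
  xyz=[
    [-0.56,0.74,0],
    [-0.56,0.74,0],
    [-0.56,0.74,0],
    [-0.56,0.74,0],
    [-0.56,0.73,0],
    [0,0,0.3],
    [0,0,0.3],
    [0,0,0],
  ],
  claw=[0,0,0,0,0,0,0,0],
)

```text
time_s: 31.75
position: [0.5902, -0.0345, 0.0976]
tool_rot: [[-0.995, 0.101, -0.007], [0.101, 0.995, 0.002], [0.007, 0.001, -1.0]]
ft_force: [0.1, 0.7, -1.7]
grip_width: 0.0109
gripper_force: 49.2
```

```bash
python3 - <<'E'
from h import *
p=env.observe()["position"]; bar('scene',p[0],p[1],.09,p[2]+.01,p[2]+.03)
im,d=snap('scene','s7'); P=cloud('scene',d)
print(p)
go(.5921,-.0355,.041,84.2)
E
```

```text
scene [290. 227.] [609.8 -43.6] [40.4 51.4] -26.5 [110.3 119.3 125.6] 127
[ 0.59023051 -0.03454947  0.0975957 ]
t 31.85 pos [ 0.5915 -0.0353  0.1004] ang 84.17 tilt [0.0006 0.0023] grip 10.9 49.22124803066254 F [-0.4 -0.5 -1. ] q [-15.  33.  78.   0.  69. -99.] 
 turn_z units -0.005 shift units [-0.016 -0.003  1.188]
```

View pics/s7.png

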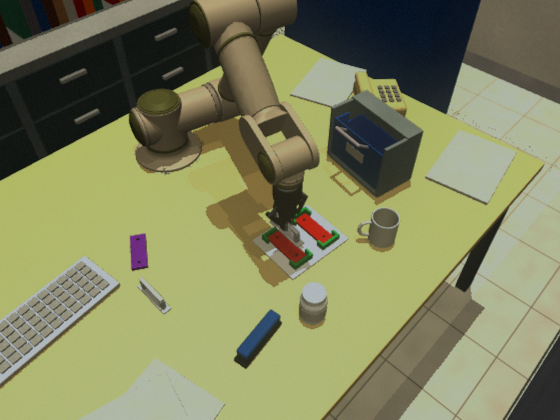

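The view shows both plates lying in the pockets, with the silver pull held level over the nearer one at (288,232).

>>> arm_command(
  turn=[
    [0,0,0],
    [0,0,0],
    [0,0,0],
    [0,0,0],
    [0,0,0],
    [0,0,0],
  ],
  xyz=[
    [0,0,0.4],
    [0,0,0.4],
    [0,0,0.2],
    [0,0,0],
    [0,0,0],
    [0,0,0],
  ],
  claw=[0,0,0,0,0,0],
)

```text
time_s: 32.45
position: [0.5925, -0.0355, 0.0525]
tool_rot: [[-0.995, 0.101, 0.002], [0.101, 0.995, -0.001], [-0.002, -0.0, -1.0]]
ft_force: [-0.5, -0.2, -1.5]
grip_width: 0.0109
gripper_force: 49.2
```

```bash
python3 - <<'E'
from h import *
go(.5921,-.0355,.041,84.2)
E
```

```text
t 32.45 pos [ 0.5925 -0.0355  0.0525] ang 84.19 tilt [-0.0005 -0.0018] grip 10.9 49.20900642871857 F [-0.5 -0.2 -1.5] q [-15.  36.  81.  -0.  62. -99.] 
 turn_z units -0.003 shift units [ 0.008 -0.001  0.231]
```

>>> arm_command(
  turn=[
    [0,0,0],
    [0,0,0],
    [0,0,0],
    [0,0,0],
    [0,0,0],
    [0,0,0],
    [0,0,0],
    [0,0,0],
  ],
  xyz=[
    [0,0,0.1],
    [0,0,0.08],
    [0,0,0.05],
    [0,0,0],
    [0,0,0],
    [0,0,0],
    [0,0,0],
    [0,0,0],
  ],
  claw=[0,0,0,0,0,35,35,35],
)

```text
time_s: 33.25
position: [0.592, -0.0353, 0.0398]
tool_rot: [[-0.995, 0.101, -0.0], [0.101, 0.995, 0.0], [0.0, 0.0, -1.0]]
ft_force: [-0.2, -1.0, 0.7]
grip_width: 0.0346
gripper_force: 0.0
```

>>> arm_command(
  turn=[
    [0,0,0],
    [0,0,0],
    [0,0,0],
    [0,0,0],
    [0,0,0.5],
    [0,0,0.6],
  ],
  xyz=[
    [0,0,-0.2],
    [0,0,-0.6],
    [0,0,-0.7],
    [0,0,-0.5],
    [0,0,0],
    [0,0,0],
  ],
  claw=[35,35,35,35,35,35],
)

```text
time_s: 33.85
position: [0.5923, -0.0353, 0.1417]
tool_rot: [[-0.98, 0.198, 0.003], [0.198, 0.98, -0.001], [-0.003, -0.0, -1.0]]
ft_force: [0.0, 0.6, 0.5]
grip_width: 0.0348
gripper_force: 0.0
```

```bash
python3 - <<'E'
from h import *
bar('scene',.592,-.0355,.08,.05,.08)
go(.4475,-.3938,.1,88.3)
E
```

```text
scene [286. 237.] [593.5 -35.7] [14.8 97. ] -5.1 [53.2 61.7 66.5] 151
t 33.9 pos [ 0.5921 -0.0353  0.1412] ang 78.43 tilt [-0.0004 -0.0015] grip 35.1 0.0 F [-0.3  0.6 -1.1] q [-15.  30.  75.   0.  74. -93.] 
 turn_z units -1.974 shift units [ 2.679 -7.253  0.821]
```

>>> arm_command(
  turn=[
    [0,0,-1],
    [0,0,-0.97],
    [0,0,0],
    [0,0,0],
    [0,0,0],
    [0,0,0],
    [0,0,0],
    [0,0,0],
    [0,0,0],
    [0,0,0],
    [0,0,0],
    [0,0,0],
  ],
  xyz=[
    [0,0,0],
    [0,0,0],
    [0.3,-0.8,0],
    [0.3,-0.8,0],
    [0.3,-0.8,0],
    [0.3,-0.8,0],
    [0.3,-0.8,0],
    [0.3,-0.8,0],
    [0.3,-0.8,0.4],
    [0.3,-0.8,0.4],
    [0.28,-0.85,0],
    [0,0,0],
  ],
  claw=[45,45,45,45,45,45,45,45,45,45,45,45],
)

```text
time_s: 35.1
position: [0.4467, -0.3989, 0.0997]
tool_rot: [[-1.0, 0.03, -0.0], [0.03, 1.0, -0.001], [0.0, -0.001, -1.0]]
ft_force: [1.7, 0.7, 0.3]
grip_width: 0.0449
gripper_force: 0.0
```

```bash
python3 - <<'E'
from h import *
bar('scene',.4475,-.394)
im,d=snap('top'); P=cloud('top',d)
for zl,zh in((.05,.08),):
    m=(P[...,2]>zl)&(P[...,2]<zh)&(d>0)&(np.hypot(P[...,0]-.592,P[...,1]+.0355)<.09)
    for c,b in blobs(m,40): print('placed',c,*hull('top',b,d))
go(.4475,-.3938,.022,88.3)
E
```

```text
scene [152. 290.] [ 446.9 -394.5] [13.7 99.1] -2.4 [33.  44.1 48.4] 178
placed [313. 186.] [590.4 -35.4] [11.8 96.3] -5.8 [57.  62.6 66.9] 168
t 35.2 pos [ 0.4484 -0.3947  0.1001] ang 88.48 tilt [ 0.0002 -0.0002] grip 45.1 0.0 F [ 0.2 -0.2  0.4] q [ -53.   33.   78.    0.   69. -141.] 
 turn_z units 0.036 shift units [0.019 0.018 1.562]
```

Placed pull is well centred. Grasping the second one.

>>> arm_command(
  turn=[
    [0,0,0.04],
    [0,0,0],
    [0,0,0],
    [0,0,0],
    [0,0,0],
    [0,0,0],
    [0,0,0],
    [0,0,0],
    [0,0,0],
    [0,0,0],
    [0,0,0],
  ],
  xyz=[
    [0.02,0.02,0.5],
    [0,0,0.5],
    [0,0,0.3],
    [0,0,0.2],
    [0,0,0.06],
    [0,0,0],
    [0,0,0],
    [0,0,0],
    [0,0,0],
    [0,0,0],
    [0,0,0],
  ],
  claw=[45,45,45,45,45,45,0,0,0,0,0],
)

```text
time_s: 36.3
position: [0.448, -0.3937, 0.0227]
tool_rot: [[-1.0, 0.029, 0.001], [0.029, 1.0, -0.001], [-0.001, -0.001, -1.0]]
ft_force: [0.5, -0.1, 6.7]
grip_width: 0.0106
gripper_force: 49.4
```

>>> arm_command(
  turn=[
    [0,0,0.4],
    [0,0,0.4],
    [0,0,0],
    [0,0,0],
    [0,0,0],
  ],
  xyz=[
    [0,0,-0.3],
    [0,0,-0.7],
    [0,0,-0.9],
    [0,0,-0.8],
    [0,0,0],
  ],
  claw=[0,0,0,0,0],
)

```text
time_s: 36.8
position: [0.449, -0.3948, 0.1623]
tool_rot: [[-0.995, 0.099, 0.006], [0.099, 0.995, -0.008], [-0.007, -0.007, -1.0]]
ft_force: [0.7, -0.3, -1.9]
grip_width: 0.0114
gripper_force: 48.9
```

```bash
python3 - <<'E'
from h import *
go(.603,.0688,.16,84.4)
E
```

```text
t 36.8 pos [ 0.449  -0.3948  0.1623] ang 84.34 tilt [-0.0078 -0.006 ] grip 11.4 48.92192602157593 F [ 0.7 -0.3 -1.9] q [ -53.   29.   73.    0.   77. -137.] 
 turn_z units -0.011 shift units [-2.160e+00  9.528e+00 -7.000e-03]
```

>>> arm_command(
  turn=[
    [0,0,0],
    [0,0,0],
    [0,0,0],
    [0,0,0],
    [0,0,0],
    [0,0,0],
    [0,0,0],
    [0,0,0],
    [0,0,0],
    [0,0,0],
    [0,0,0],
    [0,0,0],
  ],
  xyz=[
    [-0.18,0.8,0],
    [-0.18,0.8,0],
    [-0.18,0.8,0],
    [-0.18,0.8,0],
    [-0.18,0.8,0],
    [-0.18,0.8,0],
    [-0.18,0.8,0],
    [-0.18,0.8,0],
    [-0.18,0.8,0],
    [-0.18,0.8,0],
    [-0.18,0.8,0],
    [-0.18,0.73,0],
  ],
  claw=[0,0,0,0,0,0,0,0,0,0,0,0],
)

```text
time_s: 38.0
position: [0.602, 0.0723, 0.1556]
tool_rot: [[-0.995, 0.098, -0.002], [0.098, 0.995, 0.0], [0.002, 0.0, -1.0]]
ft_force: [-0.1, -1.1, -2.1]
grip_width: 0.011
gripper_force: 49.0
```

>>> arm_command(
  turn=[
    [0,0,0],
    [0,0,0],
    [0,0,0],
    [0,0,0],
    [0,0,0],
  ],
  xyz=[
    [0,0,0.5],
    [0,0,0.7],
    [0,0,0.6],
    [0,0,0],
    [0,0,0],
  ],
  claw=[0,0,0,0,0],
)

```text
time_s: 38.5
position: [0.6021, 0.0702, 0.0669]
tool_rot: [[-0.995, 0.099, -0.001], [0.099, 0.995, 0.0], [0.001, -0.0, -1.0]]
ft_force: [0.8, -0.1, -0.8]
grip_width: 0.0112
gripper_force: 49.1
```

```bash
python3 - <<'E'
from h import *
go(.6028,.0688,.0415,84.4)
red('scene')
E
```

```text
t 38.5 pos [0.6021 0.0702 0.0669] ang 84.33 tilt [0.0001 0.0012] grip 11.2 49.11748945713043 F [ 0.8 -0.1 -0.8] q [ -5.  36.  78.  -0.  66. -89.] 
 turn_z units -0.014 shift units [-0.016 -0.027  0.507]
scene red [312. 230.] [602.1  60.4] [ 39.2 118.9] 4.9 [14.5 17.9 22. ] 230
```

>>> arm_command(
  turn=[
    [0,0,0],
    [0,0,0],
    [0,0,0],
    [0,0,0],
    [0,0,0],
    [0,0,0],
    [0,0,0],
    [0,0,0],
    [0,0,0],
  ],
  xyz=[
    [-0.015,-0.025,0.25],
    [0,0,0.12],
    [0,0,0.09],
    [0,0,0.04],
    [0,0,0],
    [0,0,0],
    [0,0,0],
    [0,0,0],
    [0,0,0],
  ],
  claw=[0,0,0,0,0,0,35,35,35],
)

```text
time_s: 39.45
position: [0.603, 0.069, 0.0422]
tool_rot: [[-0.995, 0.099, 0.001], [0.099, 0.995, -0.0], [-0.001, 0.0, -1.0]]
ft_force: [0.4, 0.5, 0.6]
grip_width: 0.0351
gripper_force: 0.0
```

>>> arm_command(
  turn=[
    [0,0,0],
    [0,0,0],
    [0,0,0],
    [0,0,0],
    [0,0,0],
    [0,0,0],
    [0,0,0],
    [0,0,0],
    [0,0,0],
  ],
  xyz=[
    [0,0,-0.2],
    [0,0,-0.7],
    [0,0,-0.9],
    [0,0,-0.9],
    [0.6,-0.6,0],
    [0.6,-0.6,0],
    [0.6,-0.6,0],
    [0.6,-0.6,0],
    [0,0,0],
  ],
  claw=[35,35,35,35,35,35,35,35,35],
)

```text
time_s: 40.35
position: [0.4688, -0.0404, 0.1779]
tool_rot: [[-0.995, 0.102, -0.001], [0.102, 0.995, -0.001], [0.0, -0.001, -1.0]]
ft_force: [1.3, 0.6, 0.2]
grip_width: 0.0349
gripper_force: 0.0
```

```bash
python3 - <<'E'
from h import *
for n in('top','scene'):
    im,d=snap(n,'f_'+n); P=cloud(n,d)
    for x,y in((.592,-.0355),(.6025,.069)):
        m=(P[...,2]>.05)&(P[...,2]<.08)&(d>0)&(np.hypot(P[...,0]-x,P[...,1]-y)<.052)
        for c,b in blobs(m,40): print(n,c,*hull(n,b,d))
    b=(masks(im)["red"]); print(n,[tuple(c) for c,_ in blobs(b,30)])
    print("brass-like", [(tuple(c)) for c,_ in blobs(masks(im)["brass"],30)])
    m=(P[...,2]>.172)&(P[...,2]<.197)&(d>0)&(P[...,0]>.4)&(P[...,0]<.63)&(P[...,1]>.27)&(P[...,1]<.36)
    for c,b in blobs(m,60): print("bin bar",c,*hull(n,b,d))
a=cv2.imread('pics/f_top.png'); cv2.imwrite('pics/f_topz.png',cv2.convertScaleAbs(cv2.resize(a[90:280,80:380],None,fx=2.6,fy=2.6),alpha=1.7))
go(.5,-.05,.2)
E
```

```text
top [314. 180.] [601.2 -36.6] [11.8 73.1] -5.8 [58.  62.6 66.5] 117
top [274. 181.] [599.8  68.1] [12.2 93.5] -5.5 [56.2 62.5 67.4] 167
top [(np.float64(268.0), np.float64(182.0)), (np.float64(281.0), np.float64(183.0)), (np.float64(308.0), np.float64(177.0)), (np.float64(320.0), np.float64(181.0))]
brass-like []
bin bar [172. 203.] [525.8 309.9] [ 31.7 110.1] -10.6 [174.2 186.1 191.3] 289
scene [287. 237.] [592.6 -36.2] [14.3 95.1] -6.5 [52.4 61.7 66. ] 152
scene [314. 219.] [603.1  67.1] [15.  99.4] -4.9 [52.  62.  65.9] 145
scene [(np.float64(308.0), np.float64(230.0)), (np.float64(282.0), np.float64(250.0))]
brass-like []
bin bar [348. 136.] [528.9 308.3] [ 32.4 107.3] -11.5 [175.6 185.8 190.8] 142
t 40.45 pos [ 0.4717 -0.039   0.178 ] ang 84.25 tilt [-0.0004 -0.0018] grip 35.2 0.0 F [ 0.2 -0.3 -0.4] q [ -19.   17.   91.    0.   72. -103.] 
 turn_z units 0.0 shift units [-0.586 -0.162 -0.44 ]
```

View pics/f_topz.png

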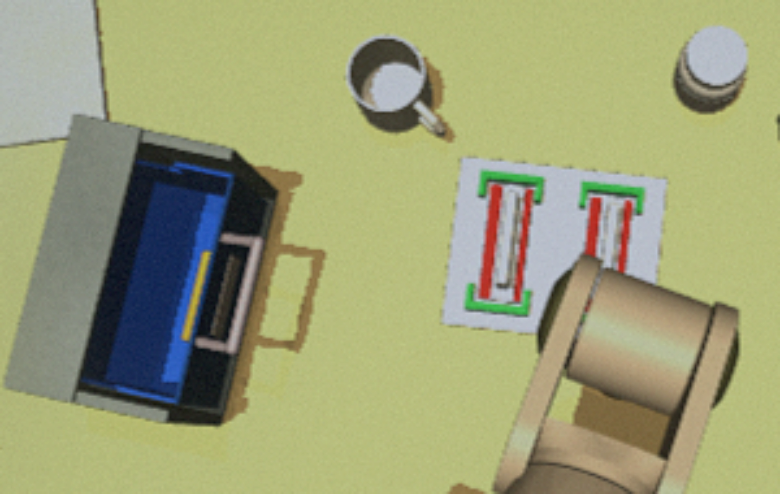

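View pics/f_scene.png

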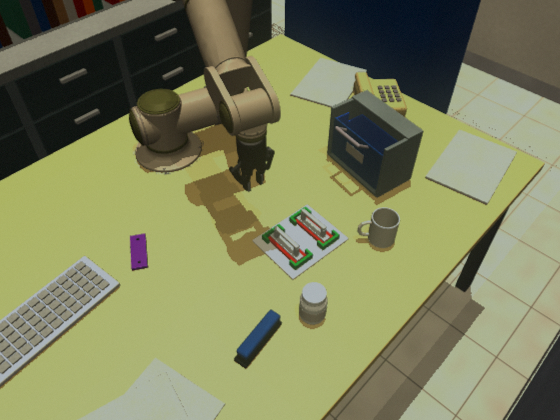

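The final views show both pulls standing centred on their plates at crop (508,240) and (610,240). The brass pull is in the bin at crop (197,295), the bin's bar is back at its starting pose, and the bystanders have not moved.

```bash
python3 -c "
from rig import env
print(env.close_job())"
```

```text
the job is handed in; nothing more can be done
None
```

I handed the job in at about 40 s of the 210 s: both red plates lie flat in the tray pockets with a silver pull centred on each, the one brass pull I found is in the bin, the bin is pushed home against its stop, and the mug, jar and stapler were left where they are.

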